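# Move the gap in the tea tray

## Robot

A 6-joint arm with a two-finger parallel gripper is mounted at the origin on the work surface. World frame = base frame: x ahead of the robot, y to its left, z up, the work surface at z = 0. Lengths are in m, angles in rad, forces in N, time in s.
With the tool pointing down it reaches from about 0.375 to 0.9 m from the base axis. Payload 3.1 kg.
Tool frame: the origin (TCP) lies on the centre line of the jaws, within the pads' length; the fingertips stand robot.tip_reach ahead of it and the grasp point (between the pads) is the TCP (robot.tip_reach is the distance from the TCP to the fingertips, in m); z points along the fingers, y is the direction in which the jaws open and shut (so a half turn about z gives the same grasp; the last joint's range is limited). The gripper opens to 87 mm and grips with 3 to 60 N. Pads are 19 mm wide; open, the fingers measure 117 mm over their backs; the gripper's body (75 mm by 190 mm) begins 51 mm behind the grasp point.
Start: joints at [-1.373, 0.527, 1.433, -0, 1.181, -0.178], TCP at [0.229, -0.581, 0.202] pointing down, gripper open.
Joint ranges: [-3.08, 3.08], [-0.75, 2.2], [0.22, 2.44], [-1.43, 4.57], [0, 2.65], [-2.85, 2.85]. Speed limits (rad/s): [2.79, 2.79, 3.14, 3.14, 3.14, 3.14].

## Interface

Orientations are given as a unit quaternion [x, y, z, w].
In Python, from rig import telemetry, viewer, robot gives the robot as it stands. The module is installed in compiled form; this text tells all that it offers.
- The arm moves only by the tool step_arm, never from a script. Its argument "targets" is a list of rows, each an object of numbers: "dx", "dy", "dz": the shift along the tool's x, y, z in m; "rx", "ry", "rz": the turn, a rotation vector about the tool's x, y, z in degrees. In form: [{"dx": .., "dy": .., "dz": .., "rx": .., "ry": .., "rz": ..}, ...]. A call has exactly 5 rows; each row is the pose to reach, as a shift and turn from the pose measured when the call began, along the tool's axes at that moment; what a row does not reach only later rows make up. A row lasts 1/8 s, in which the tool goes at most 62.5 mm and 10.7 degrees, less where a joint would pass 70% of its speed; a pose out of reach is approached as far as the arm can. A call with a gripper value outside its range is refused whole. "gripper" is the opening, from 0 (shut) to 1 (fully open), set as the call begins (left out, the last holds). The fingers move at their own pace and stop on an object; "force" is the grip in N (left out, the last holds). Time passes only in rows, so rows that repeat a pose let the fingers close, or fill a call up. It gives the time, the measured TCP pose, the force and the opening at its end, in the units of the state.
- telemetry.get_obs(): the state, without advancing time (a new reading comes with each control period).
- viewer.camera(name): name is "side" or "top"; returns a dict with "img" (384x512x3 uint8, blue, green, red), "depth" (384x512 float32, m along the optical axis (not along the pixel's ray), 0 where there is no reading), "K" (3x3 intrinsics, pixels), "R" (3x3) and "t" (3): a world point X has camera coordinates R X + t. Camera axes: x right, y down, z forward; pixel columns grow to the right and rows downward; lengths in m; the calibration is good to about 2 mm. A picture is of the moment at which its call begins.
- robot.hand_in(): hands the job in, once; it reports no verdict.
The state is a dict: "time": time; "q": joint angles; "joint_velocities": joint speeds; "joint_torque": joint torques, N m; "position": TCP position; "tool_rot": TCP orientation; "ft_force": force on the tool from outside, world axes, zero at the start; "moment": the same for the moment, N m; "grip_width": finger opening in m.
Only numpy, scipy, OpenCV 4.12 (cv2) and the standard library are available. Lean on these libraries where they do the work, as an engineer would, in place of code of your own. Each camera call takes 0.05 s, during which the arm holds its last target.

## Task

On the tea tray, free the blue tin's corner for restocking: slide the pink tin into the empty space, then slide the blue tin into the space that the pink one has left, so that each stands squarely in the middle of its quarter of the tray. Move them one at a time, slide them along the tray without lifting or tipping them, and leave the green tin, the cream tin and the mug where they stand.

Things in the scene. Friction and masses are not known exactly. Their poses are not given: they have to be found in the camera images.
- tray: fixed dark wooden tray, 176 mm square; floor 8 mm thick, rim 8 mm thick, 22 mm high. Flush brass lines (no walls) split the inside into four 80 mm places, centred at x, y = +-40 mm in the tray's frame. Origin: centre of underside; x, y along its sides, z up. Empty place: (+40, +40); blue tin: (-40, -40); pink and green tins: the other two, either way round. Smooth: tins slide with under 1 N.
- pink_tin_center (a point): square pink tea tin in the tray, sides parallel to the tray's: body 70 x 70 x 40 mm high, about 160 g, with an upright round pale wooden knob (24 mm diameter, 24 mm high) on the middle of its flat lid. Point: centre of the body, 20 mm above its underside; lid top 20 mm and knob top 44 mm above the point; z up. Moves first, 80 mm straight along a tray side.
- blue_tin_center (a point): square blue tea tin in the tray, sides parallel to the tray's: body 70 x 70 x 40 mm high, about 160 g, with an upright round pale wooden knob (24 mm diameter, 24 mm high) on the middle of its flat lid. Point: centre of the body, 20 mm above its underside; lid top 20 mm and knob top 44 mm above the point; z up. Moves second, 80 mm straight along a tray side.
- green_tin_center (a point): square green tea tin in the tray, sides parallel to the tray's: body 70 x 70 x 40 mm high, about 160 g, with an upright round pale wooden knob (24 mm diameter, 24 mm high) on the middle of its flat lid. Point: centre of the body, 20 mm above its underside; lid top 20 mm and knob top 44 mm above the point; z up. It stays where it is.
- spare_tin_center (a point): the same kind of tin in cream, standing on the counter beside the tray, to the left or to the right; the point is the centre of its body, 20 mm above the counter. It stays where it is.
- mug_center (a point): white mug, 80 mm across with a handle on one side, 85 mm high, standing on the counter on the other side of the tray; the point is on its axis, half-way up. It stays where it is.
Mind the look-alikes: they are no part of the job. Of the things like the part that bears pink_tin_center, leave any that is black, orange or red; of the rest the smaller one is meant.

How it is judged:
By the outcome, as a careful person would: the job done as asked, in the order asked, and still so for the second after the job is handed in, with the robot touching nothing.
It also fails if it takes over 42 s, if anything falls off the work surface, if the arm or the gripper's body presses on something with over 40 N, if the wrist force passes 120 N, or if a joint passes its speed limit or range.

## Working session

There is one attempt and no reset: what is moved stays moved. The work goes in short steps, Python scripts to look and compute and a tool call to move; the robot and the scene stay as the last step left them, time stands still between calls to the robot, and variables do not carry over. Pictures are saved under pics/ and viewed, and the job is handed in when it is done.

Besides the shell and the picture viewer there is one more tool, called after ">>>" as name([rows], argument=value, ...), one row to a line, values as JSON. step_arm: Moves the arm, as the interface text tells. Its arguments: {"type":"object","properties":{"targets":{"type":"array"},"gripper":{"type":"number"},"force":{"type":"number"}},"required":["targets"]}

```bash
mkdir -p pics; python3 - <<'E'
from rig import telemetry, viewer, robot
import cv2,numpy as np,pickle
o=telemetry.get_obs()
print(o, robot.tip_reach)
for n in("top","side"):
    c=viewer.camera(n); pickle.dump(c,open(f"{n}0.pkl","wb")); cv2.imwrite(f"pics/{n}0.png",c["img"]); print(n,c["K"],c["R"],c["t"])
E
```

```text
{'time': 0.0, 'q': array([-1.37348239e+00,  5.28465938e-01,  1.43389173e+00,  2.57622400e-06,
        1.18139639e+00, -1.78555494e-01]), 'joint_velocities': array([-0.00128128,  0.00151941, -0.00046421,  0.00209673, -0.00090413,
        0.00022977]), 'joint_torque': array([-1.42304165e-03, -4.40052652e+01, -1.76592851e+01,  6.31666020e-02,
        5.82707429e-02, -1.49107168e-04]), 'position': array([ 0.22926812, -0.58060113,  0.20117519]), 'tool_rot': array([ 9.82391706e-01,  1.86829783e-01, -8.94489484e-06, -1.08066570e-03]), 'ft_force': array([-0.34915999,  0.3663114 , -0.26548641]), 'moment': array([ 0.01534333, -0.0288266 , -0.04060415]), 'grip_width': 0.08704600302445174} 0.019
top [[436.89061415   0.         262.93266335]
 [  0.         436.89061415 183.33007979]
 [  0.           0.           1.        ]] [[ 0.01431447 -0.99988967 -0.00396842]
 [-0.99215813 -0.01371072 -0.12423472]
 [ 0.12416661  0.00571565 -0.99224492]] [-0.01118507  0.52513031  1.12121748]
side [[388.75461728   0.         254.27447275]
 [  0.         388.75461728 191.70802965]
 [  0.           0.           1.        ]] [[ 0.99935076 -0.03440771 -0.01068454]
 [-0.03019061 -0.63791127 -0.76951786]
 [ 0.01966156  0.76934083 -0.63853591]] [-0.50316892  0.07644883  1.07071255]
```

View pics/top0.png

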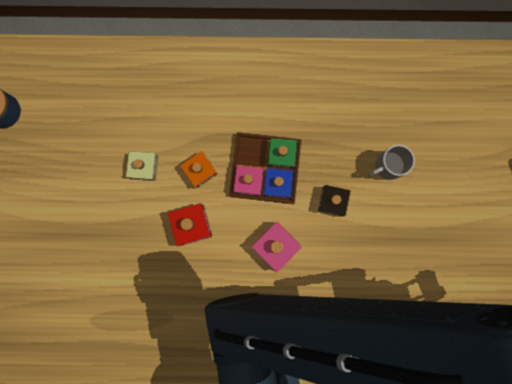

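View pics/side0.png

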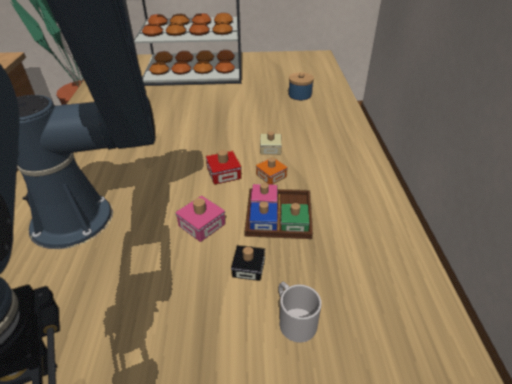

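The top view shows the tray around (266,168). The empty place is at its upper left (251,150), pink at (249,180), blue at (279,182) and green at (284,152). The larger pink tin at (277,247) is a look-alike. Pink therefore has to go up in the image (+x), and blue then goes left (+y).

```bash
cat > h.py <<'E'
import numpy as np,cv2,pickle
def px2w(c,u,v,z):
    K,R,t=c["K"],c["R"],c["t"]
    d=R.T@np.linalg.inv(K)@np.array([u,v,1.]); o=-R.T@t
    return o+d*(z-o[2])/d[2]
def w2px(c,P):
    P=np.atleast_2d(P); q=(c["R"]@P.T).T+c["t"]; q=(c["K"]@q.T).T; return q[:,:2]/q[:,2:]
def cloud(c):
    v,u=np.mgrid[0:384,0:512]; d=c["depth"]; K=c["K"]
    X=np.stack([(u-K[0,2])/K[0,0]*d,(v-K[1,2])/K[1,1]*d,d],-1)
    return (X-c["t"])@c["R"]
E
python3 - <<'E'
from h import *
for n,(x0,y0,w,hh) in dict(top=(220,122,96,92),side=(235,175,90,70)).items():
    c=pickle.load(open(f"{n}0.pkl","rb"))
    cv2.imwrite(f"pics/{n}0c.png",cv2.resize(c["img"][y0:y0+hh,x0:x0+w],None,fx=6,fy=6,interpolation=cv2.INTER_CUBIC))
    P=cloud(c)
    hsv=cv2.cvtColor(c["img"],cv2.COLOR_BGR2HSV)
    for col,(lo,hi) in dict(pink=(155,175),blue=(110,130),green=(50,80)).items():
        m=np.zeros((384,512),bool)
        s=hsv[y0:y0+hh,x0:x0+w]; m[y0:y0+hh,x0:x0+w]=(s[...,0]>=lo)&(s[...,0]<=hi)&(s[...,1]>120)&(s[...,2]>60)
        if n=="side": m&=(np.abs(P[...,2]-0.048)<.006)
        k=m.sum(); 
        if k<5: print(n,col,k);continue
        ys,xs=np.nonzero(m); r=cv2.minAreaRect(np.c_[xs,ys].astype(np.float32))
        W=np.array([px2w(c,a,b,.048)[:2] for a,b in zip(xs,ys)])
        rw=cv2.minAreaRect((W*1000).astype(np.float32))
        print(n,col,k,r,"world mm",rw,"medz",np.median(P[m][:,2]))
E
```

```text
top pink 639 ((248.16722106933594, 180.0784912109375), (27.457693099975586, 26.522960662841797), 6.709836959838867) world mm ((531.5441284179688, 34.71009826660156), (71.60584259033203, 69.75709533691406), 84.2130126953125) medz 0.04825689428777021
top blue 621 ((278.2049560546875, 182.24591064453125), (27.070188522338867, 26.34589958190918), 5.19442892074585) world mm ((526.8013305664062, -43.71770095825195), (70.36663818359375, 69.29553985595703), 85.20243072509766) medz 0.04829821399648536
top green 578 ((282.3482971191406, 151.82070922851562), (26.74064826965332, 25.661056518554688), 4.763640880584717) world mm ((607.6771240234375, -53.7343864440918), (70.2705307006836, 68.5560073852539), 85.60601043701172) medz 0.048535353061259084
side pink 303 ((263.5, 192.5), (15.0, 25.0), 90.0) world mm ((531.2399291992188, 34.270137786865234), (66.13060760498047, 68.20893096923828), 85.56676483154297) medz 0.049009071662164456
side blue 393 ((263.0, 212.5), (19.0, 26.0), 90.0) world mm ((525.7647705078125, -46.923484802246094), (72.95274353027344, 68.60455322265625), 87.3324966430664) medz 0.04918684154147321
side green 296 ((294.5, 213.0), (16.0, 25.0), 90.0) world mm ((606.872802734375, -53.86558532714844), (61.80183029174805, 65.03211975097656), 84.88797760009766) medz 0.049242289464596294
```

View pics/top0c.png

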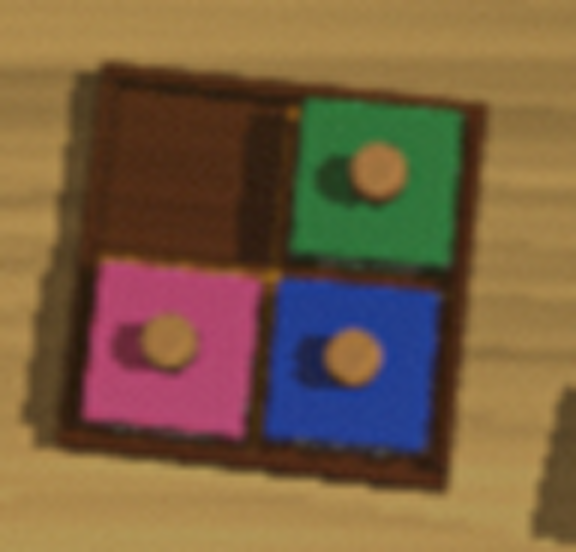

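View pics/side0c.png

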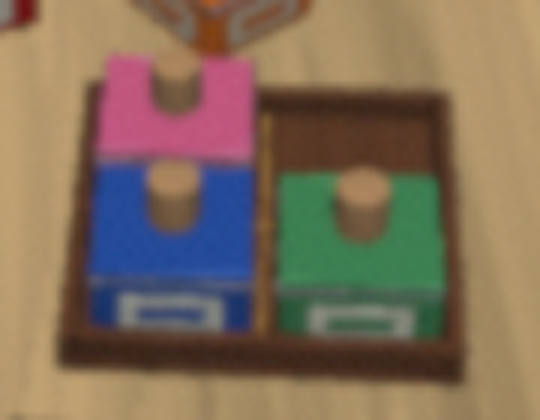

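```bash
python3 - <<'E'
from h import *
c=pickle.load(open("top0.pkl","rb"))
f=lambda a,x0,y0:[((u+.5)/6-.5+x0,(v+.5)/6-.5+y0) for u,v in a]
T=np.array([px2w(c,u,v,.022) for u,v in f([(104,63),(487,103),(445,490),(60,448)],220,122)])
print(T*1000)
o=np.array([[88,88],[88,-88],[-88,-88],[-88,88]])/1000
def fit(T):
    m=T[:,:2].mean(0);A=T[:,:2]-m; th=np.arctan2((o[:,0]*A[:,1]-o[:,1]*A[:,0]).sum(),(o*A).sum()); return m,th
m,th=fit(T);print("top tray",m*1000,np.degrees(th))
print([np.linalg.norm(T[i]-T[(i+1)%4])*1000 for i in range(4)])
R=np.array([[np.cos(th),-np.sin(th)],[np.sin(th),np.cos(th)]])
for p in((-40,40),(-40,-40),(40,-40),(40,40)): print(p,m*1000+R@np.array(p))
for n,pts in dict(top=[(169,341),(353,357),(379,171)]).items():
  for u,v in f(pts,220,122): print("knob",px2w(c,u,v,.072)*1000)
c=pickle.load(open("side0.pkl","rb"))
T2=np.array([px2w(c,u,v,.022) for u,v in f([(448,94),(464,362),(60,350),(90,82)],235,175)])
# order: +x+y,+x-y,-x-y,-x+y
o=np.array([[88,88],[88,-88],[-88,-88],[-88,88]])/1000
m,th=fit(T2);print("side tray",m*1000,np.degrees(th));print([np.linalg.norm(T2[i]-T2[(i+1)%4])*1000 for i in range(4)])
for u,v in f([(177,66),(173,170),(362,176)],235,175): print("knob side",px2w(c,u,v,.072)*1000)
E
```

```text
[[ 665.36711194   68.66904333   22.        ]
 [ 649.26191938 -104.07996762   22.        ]
 [ 474.50925019  -86.15926677   22.        ]
 [ 490.76097484   84.37017414   22.        ]]
top tray [569.97481408  -9.30000423] -5.4414219794682595
[np.float64(173.49812106516904), np.float64(175.66914045515105), np.float64(171.30209797475422), np.float64(175.3106631720813)]
(-40, 40) [533.94818854  34.31286373]
(-40, -40) [526.36194613 -45.32662978]
(40, -40) [606.00143963 -52.91287219]
(40, 40) [613.58768204  26.72662132]
knob [532.43348718  34.94037345  72.        ]
knob [526.64459722 -43.45122105  72.        ]
knob [607.28663128 -53.80793367  72.        ]
side tray [569.95637948 -12.27296747] -5.5528323881143615
[np.float64(178.40895103572487), np.float64(171.12997282596314), np.float64(180.88560839423124), np.float64(172.77220460583175)]
knob side [532.23395596  34.0119247   72.        ]
knob side [526.65747397 -37.41977244  72.        ]
knob side [607.53385601 -45.09292368  72.        ]
```

```bash
cat >> h.py <<'E'
from scipy.spatial.transform import Rotation as Ro
def need(o,xyz,yawdeg=-5.45):
    R0=Ro.from_quat(o["tool_rot"])
    Rt=Ro.from_euler("z",yawdeg,degrees=True)*Ro.from_euler("x",180,degrees=True)
    d=R0.inv().apply(np.array(xyz)-o["position"]); r=(R0.inv()*Rt).as_rotvec(degrees=True)
    print("t %.2f pos"%o["time"],np.round(o["position"]*1000,1),"f",np.round(o["ft_force"],1),"w %.4f"%o["grip_width"])
    print("dxyz mm",np.round(d*1000,1),"r deg",np.round(r,2)); return d,r
E
python3 - <<'E'
from h import *
from rig import telemetry
need(telemetry.get_obs(),[.532,.0347,.13])
E
```

```text
t 0.10 pos [ 229.3 -580.7  201.3] f [ 0.4 -0.4  0.7] w 0.0869
dxyz mm [ 507.5 -461.2   72.3] r deg [-1.100e-01  1.000e-02  2.698e+01]
```

>>> step_arm([
  {"dx":0.03,"dy":-0.027,"dz":0,"rx":0,"ry":0,"rz":3},
  {"dx":0.07,"dy":-0.064,"dz":0,"rx":0,"ry":0,"rz":6},
  {"dx":0.11,"dy":-0.1,"dz":0,"rx":0,"ry":0,"rz":10},
  {"dx":0.15,"dy":-0.137,"dz":0,"rx":0,"ry":0,"rz":14},
  {"dx":0.19,"dy":-0.173,"dz":0,"rx":0,"ry":0,"rz":18},
], gripper=0.6, force=20)

```text
time: 0.72
position: [0.3429, -0.3482, 0.2014]
tool_rot: [1.0, 0.029, -0.0, -0.001]
ft_force: [0.2, -0.1, -0.1]
grip_width: 0.0536
```

```bash
python3 - <<'E'
from h import *
from rig import telemetry
need(telemetry.get_obs(),[.532,.0347,.13])
E
```

```text
t 0.72 pos [ 342.9 -348.2  201.4] f [ 0.2 -0.1 -0.1] w 0.0536
dxyz mm [ 211.3 -370.9   72.3] r deg [-0.15  0.03  8.82]
```

>>> step_arm([
  {"dx":0.024,"dy":-0.043,"dz":0,"rx":0,"ry":0,"rz":2},
  {"dx":0.05,"dy":-0.088,"dz":0,"rx":0,"ry":0,"rz":4},
  {"dx":0.076,"dy":-0.133,"dz":0,"rx":0,"ry":0,"rz":6},
  {"dx":0.102,"dy":-0.178,"dz":0.01,"rx":0,"ry":0,"rz":8},
  {"dx":0.127,"dy":-0.222,"dz":0.02,"rx":0,"ry":0,"rz":8.8},
])

```text
time: 1.35
position: [0.4572, -0.1174, 0.1817]
tool_rot: [0.999, -0.048, -0.0, -0.001]
ft_force: [0.5, 0.0, -0.1]
grip_width: 0.0524
```

```bash
python3 - <<'E'
from h import *
from rig import telemetry
need(telemetry.get_obs(),[.532,.0347,.11])
E
```

```text
t 1.35 pos [ 457.2 -117.4  181.7] f [ 0.5  0.  -0.1] w 0.0524
dxyz mm [  60.  -158.4   72. ] r deg [-0.13  0.02 -0.01]
```

>>> step_arm([
  {"dx":0.017,"dy":-0.045,"dz":0.01,"rx":-0.1,"ry":0,"rz":0},
  {"dx":0.034,"dy":-0.09,"dz":0.025,"rx":-0.1,"ry":0,"rz":0},
  {"dx":0.05,"dy":-0.13,"dz":0.045,"rx":-0.1,"ry":0,"rz":0},
  {"dx":0.06,"dy":-0.1584,"dz":0.065,"rx":-0.1,"ry":0,"rz":0},
  {"dx":0.06,"dy":-0.1584,"dz":0.072,"rx":-0.1,"ry":0,"rz":0},
])

```text
time: 1.98
position: [0.5315, 0.0365, 0.1086]
tool_rot: [0.999, -0.046, -0.001, -0.0]
ft_force: [-0.5, -0.1, -0.5]
grip_width: 0.0521
```

```bash
python3 - <<'E'
from h import *
from rig import telemetry,viewer
need(telemetry.get_obs(),[.532,.0347,.072])
for n in("top","side"):
    c=viewer.camera(n); cv2.imwrite(f"pics/{n}1.png",cv2.resize(c["img"][100:260,180:340],None,fx=3.6,fy=3.6,interpolation=cv2.INTER_CUBIC))
E
```

```text
t 1.98 pos [531.5  36.5 108.6] f [-0.5 -0.1 -0.5] w 0.0521
dxyz mm [ 0.7  1.8 36.6] r deg [-0.05  0.16  0.18]
```

View pics/side1.png

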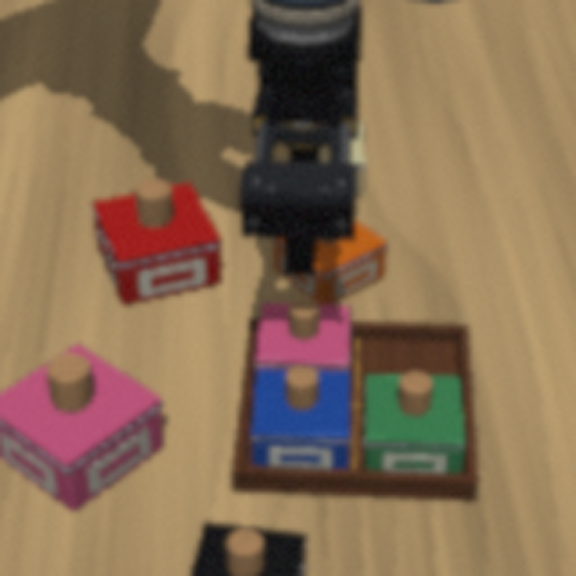

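View pics/top1.png

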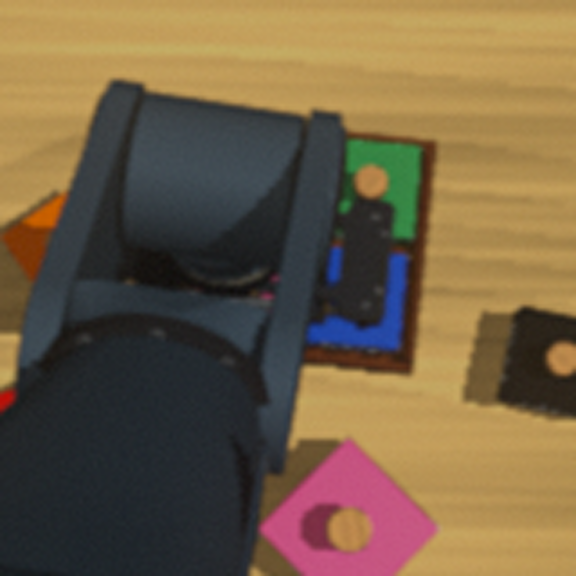

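The side view shows the gripper standing over the pink knob (crop 303,320), with its jaws along the tray's y and the knob in line. I'll descend.

>>> step_arm([
  {"dx":0.0007,"dy":0.0018,"dz":0.01,"rx":0,"ry":0.1,"rz":0.2},
  {"dx":0.0007,"dy":0.0018,"dz":0.022,"rx":0,"ry":0.1,"rz":0.2},
  {"dx":0.0007,"dy":0.0018,"dz":0.032,"rx":0,"ry":0.1,"rz":0.2},
  {"dx":0.0007,"dy":0.0018,"dz":0.0366,"rx":0,"ry":0.1,"rz":0.2},
  {"dx":0.0007,"dy":0.0018,"dz":0.0366,"rx":0,"ry":0.1,"rz":0.2},
])

```text
time: 2.7
position: [0.531, 0.0328, 0.072]
tool_rot: [0.999, -0.049, -0.001, -0.0]
ft_force: [-1.1, -0.1, -0.7]
grip_width: 0.0521
```

```bash
python3 - <<'E'
from h import *
from rig import telemetry,viewer
need(telemetry.get_obs(),[.532,.0347,.072])
E
```

```text
t 2.70 pos [531.   32.8  72. ] f [-1.1 -0.1 -0.7] w 0.0521
dxyz mm [ 0.9 -2.  -0. ] r deg [-0.02  0.14 -0.18]
```

>>> step_arm([
  {"dx":0.001,"dy":-0.002,"dz":0,"rx":0,"ry":0.1,"rz":0},
  {"dx":0.001,"dy":-0.002,"dz":0,"rx":0,"ry":0.1,"rz":0},
  {"dx":0.001,"dy":-0.002,"dz":0,"rx":0,"ry":0.1,"rz":0},
  {"dx":0.001,"dy":-0.002,"dz":0,"rx":0,"ry":0.1,"rz":0},
  {"dx":0.001,"dy":-0.002,"dz":0,"rx":0,"ry":0.1,"rz":0},
], gripper=0.0, force=12)

```text
time: 3.32
position: [0.5322, 0.0347, 0.0721]
tool_rot: [0.999, -0.049, -0.0, -0.0]
ft_force: [0.0, 0.4, 0.4]
grip_width: 0.0103
```

```bash
python3 - <<'E'
from h import *
from rig import telemetry,viewer
o=telemetry.get_obs()
need(o,[.532,.0347,.072])
E
```

```text
t 3.33 pos [532.2  34.7  72.1] f [0.  0.4 0.4] w 0.0103
dxyz mm [-0.2 -0.   0.1] r deg [-0.02  0.03 -0.18]
```

The opening of 10 mm is less than the 24 mm knob, so the jaws aren't holding it. I'll look before moving.

```bash
python3 - <<'E'
from h import *
from rig import telemetry,viewer
c=viewer.camera("side"); pickle.dump(c,open("s2.pkl","wb"));cv2.imwrite("pics/side2.png",cv2.resize(c["img"][130:250,200:330],None,fx=5,fy=5,interpolation=cv2.INTER_CUBIC))
c=viewer.camera("top"); pickle.dump(c,open("t2.pkl","wb"));cv2.imwrite("pics/top2.png",cv2.resize(c["img"][122:214,190:316],None,fx=5,fy=5,interpolation=cv2.INTER_CUBIC))
print(telemetry.get_obs()["grip_width"])
E
```

```text
0.004090820056857383
```

View pics/side2.png

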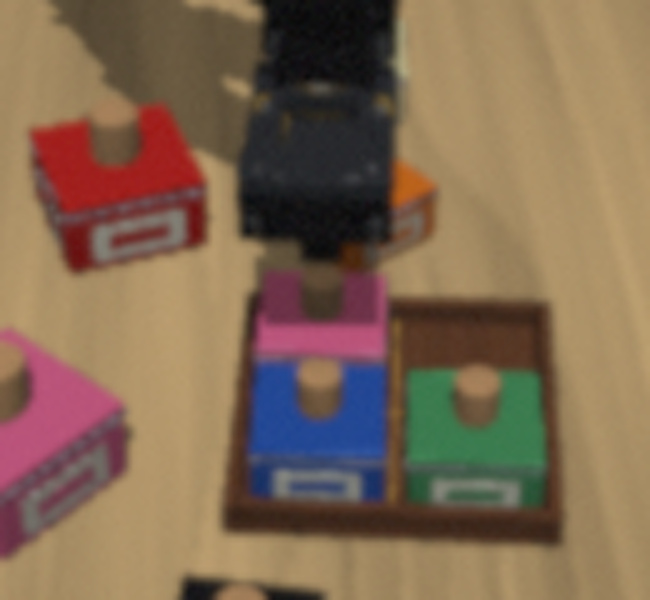

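View pics/top2.png

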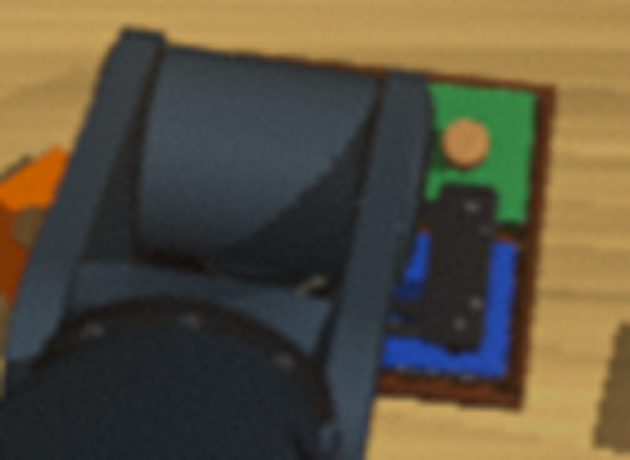

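```bash
python3 - <<'E'
from h import *
c=pickle.load(open("s2.pkl","rb"))
for z in(.053,.072,.091,.11,.13):
  for y in (.0347,.0347-.006): print(z,y,[round(float(a),1) for a in (w2px(c,[.532,y,z])[0]-[200,130])*5])
P=cloud(c)
print("depth pts column u=265")
for v in range(150,205,2):
    print(v,np.round(P[v,265]*1000),c["img"][v,265])
E
```

```text
0.053 0.0347 [319.7, 304.0]
0.053 0.028700000000000003 [320.3, 310.9]
0.072 0.0347 [319.9, 277.1]
0.072 0.028700000000000003 [320.5, 284.0]
0.091 0.0347 [320.1, 249.7]
0.091 0.028700000000000003 [320.7, 256.6]
0.11 0.0347 [320.3, 221.6]
0.11 0.028700000000000003 [320.9, 228.4]
0.13 0.0347 [320.5, 191.4]
0.13 0.028700000000000003 [321.1, 198.1]
depth pts column u=265
150 [533.  16. 200.] [32 32 32]
152 [533.  19. 192.] [32 37 40]
154 [533.  16. 188.] [39 37 38]
156 [533.   9. 187.] [44 40 39]
158 [532.  -1. 188.] [45 41 40]
160 [530. -34. 205.] [43 41 39]
162 [529. -45. 206.] [42 40 39]
164 [529. -53. 206.] [44 41 40]
166 [528. -61. 207.] [41 40 39]
168 [529. -58. 199.] [34 32 30]
170 [529. -55. 191.] [26 25 25]
172 [529. -52. 183.] [18 17 18]
174 [529. -49. 175.] [21 22 20]
176 [529. -51. 170.] [19 16 18]
178 [530. -48. 162.] [15 14 16]
180 [534.  19. 103.] [12 14 17]
182 [541. 137.   3.] [33 45 56]
184 [535.  36.  76.] [52 73 92]
186 [534.  28.  75.] [52 73 92]
188 [534.  26.  70.] [43 59 76]
190 [534.  24.  64.] [40 54 69]
192 [534.  26.  56.] [39 52 66]
194 [535.  28.  47.] [ 73  58 115]
196 [534.  16.  50.] [120  84 183]
198 [534.  11.  47.] [120  82 185]
200 [533.   3.  46.] [114  84 167]
202 [531. -32.  71.] [ 90 114 151]
204 [530. -44.  73.] [ 90 127 164]
```

The side view shows the shut fingertips ending at crop (322,255), which is z ≈ 0.091 and above the knob top at 0.072. The gripper body also starts at z ≈ 0.162 where I expected 0.123. So the real tool sits about 38 mm higher than the reported TCP, while x and y agree. I'll reopen, go down part of the way and measure again.

>>> step_arm([
  {"dx":0,"dy":0,"dz":0,"rx":0,"ry":0,"rz":-0.1},
  {"dx":0,"dy":0,"dz":0,"rx":0,"ry":0,"rz":-0.1},
  {"dx":0,"dy":0,"dz":0,"rx":0,"ry":0,"rz":-0.1},
  {"dx":0,"dy":0,"dz":0.005,"rx":0,"ry":0,"rz":-0.1},
  {"dx":0,"dy":0,"dz":0.01,"rx":0,"ry":0,"rz":-0.1},
], gripper=0.6)

```text
time: 4.05
position: [0.532, 0.0347, 0.0617]
tool_rot: [0.999, -0.048, -0.0, -0.0]
ft_force: [0.5, 0.3, 0.1]
grip_width: 0.0463
```

>>> step_arm([
  {"dx":0,"dy":0,"dz":0.004,"rx":0,"ry":0,"rz":0},
  {"dx":0,"dy":0,"dz":0.008,"rx":0,"ry":0,"rz":0},
  {"dx":0,"dy":0,"dz":0.012,"rx":0,"ry":0,"rz":0},
  {"dx":0,"dy":0,"dz":0.014,"rx":0,"ry":0,"rz":0},
  {"dx":0,"dy":0,"dz":0.014,"rx":0,"ry":0,"rz":0},
])

```text
time: 4.68
position: [0.532, 0.0347, 0.0475]
tool_rot: [0.999, -0.048, -0.001, -0.0]
ft_force: [-0.6, 0.0, 0.2]
grip_width: 0.0519
```

```bash
python3 - <<'E'
from h import *
from rig import telemetry,viewer
need(telemetry.get_obs(),[.532,.0347,.036])
c=viewer.camera("side"); pickle.dump(c,open("s3.pkl","wb"));cv2.imwrite("pics/side3.png",cv2.resize(c["img"][150:230,220:310],None,fx=8,fy=7,interpolation=cv2.INTER_CUBIC))
P=cloud(c)
for u in (261,264,267):
  for v in range(174,204,2):
    print(u,v,np.round(P[v,u]*1000),c["img"][v,u])
E
```

```text
t 4.67 pos [532.   34.7  47.5] f [-0.6  0.   0.2] w 0.0519
dxyz mm [ 0.  -0.  11.5] r deg [-0.02  0.06 -0.08]
261 174 [519. -58. 182.] [43 40 40]
261 176 [519. -58. 176.] [34 32 30]
261 178 [520. -55. 167.] [23 22 21]
261 180 [520. -52. 159.] [17 16 16]
261 182 [520. -50. 151.] [17 13 13]
261 184 [520. -53. 147.] [16 17 16]
261 186 [522.  -3. 101.] [13 10 12]
261 188 [522.   1.  90.] [17 16 16]
261 190 [522.   3.  82.] [15 14 15]
261 192 [522.   1.  77.] [14 12 17]
261 194 [523.  25.  50.] [43 30 65]
261 196 [523.  14.  52.] [ 70  50 108]
261 198 [523.  10.  48.] [100  70 155]
261 200 [522.   3.  47.] [105  78 156]
261 202 [521. -35.  73.] [ 91 113 146]
264 174 [526. -58. 182.] [44 41 39]
264 176 [527. -58. 175.] [34 29 29]
264 178 [526. -60. 171.] [21 21 21]
264 180 [527. -51. 158.] [14 10 13]
264 182 [527. -52. 152.] [20 20 18]
264 184 [527. -52. 146.] [18 19 16]
264 186 [530.  -1.  98.] [18 14 13]
264 188 [530.  -0.  91.] [15 13 11]
264 190 [530.   0.  84.] [14 15 13]
264 192 [530.  -1.  78.] [20 20 18]
264 194 [530.   2.  69.] [44 33 65]
264 196 [531.  17.  49.] [ 71  50 109]
264 198 [531.   6.  52.] [ 83  58 128]
264 200 [530.   2.  48.] [107  81 163]
264 202 [528. -36.  74.] [ 87 115 151]
267 174 [533. -60. 183.] [44 40 36]
267 176 [533. -61. 177.] [32 30 28]
267 178 [534. -59. 170.] [25 22 24]
267 180 [534. -58. 163.] [20 19 21]
267 182 [534. -49. 150.] [21 20 21]
267 184 [534. -51. 146.] [21 18 19]
267 186 [534. -51. 139.] [23 25 29]
267 188 [538.  -2.  92.] [31 29 43]
267 190 [538.   2.  83.] [28 32 44]
267 192 [538.  -0.  77.] [35 29 52]
267 194 [538.  -1.  71.] [49 35 73]
267 196 [539.  17.  49.] [ 71  50 109]
267 198 [539.   9.  49.] [ 83  57 127]
267 200 [539.   2.  48.] [116  85 168]
267 202 [539.   1.  41.] [ 99  99 133]
```

View pics/side3.png

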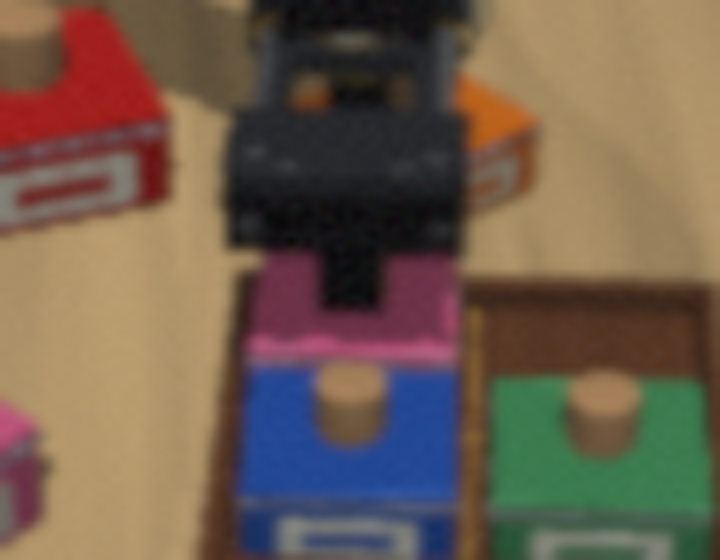

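The near finger (crop 320–383, 308) ends at z ≈ 0.068–0.070 with the reported z at 0.0475, so the tips stand about 20 mm above the reported z. I need 0.053, so I'll go down 14 mm and close.

>>> step_arm([
  {"dx":0,"dy":0,"dz":0.004,"rx":0,"ry":0,"rz":0},
  {"dx":0,"dy":0,"dz":0.008,"rx":0,"ry":0,"rz":0},
  {"dx":0,"dy":0,"dz":0.012,"rx":0,"ry":0,"rz":0},
  {"dx":0,"dy":0,"dz":0.014,"rx":0,"ry":0,"rz":0},
  {"dx":0,"dy":0,"dz":0.014,"rx":0,"ry":0,"rz":0},
])

```text
time: 5.35
position: [0.5319, 0.0347, 0.0334]
tool_rot: [0.999, -0.048, -0.001, -0.0]
ft_force: [-0.2, -0.8, 0.1]
grip_width: 0.0522
```

>>> step_arm([
  {"dx":0,"dy":0,"dz":0,"rx":0,"ry":0,"rz":0},
  {"dx":0,"dy":0,"dz":0,"rx":0,"ry":0,"rz":0},
  {"dx":0,"dy":0,"dz":0,"rx":0,"ry":0,"rz":0},
  {"dx":0,"dy":0,"dz":0,"rx":0,"ry":0,"rz":0},
  {"dx":0,"dy":0,"dz":0,"rx":0,"ry":0,"rz":0},
], gripper=0.0, force=12)

```text
time: 5.98
position: [0.5319, 0.0347, 0.0335]
tool_rot: [0.999, -0.048, -0.001, -0.0]
ft_force: [0.1, 0.8, 0.7]
grip_width: 0.0233
```

```bash
python3 - <<'E'
from h import *
from rig import telemetry,viewer
need(telemetry.get_obs(),[.532,.0347,.0335])
c=viewer.camera("side"); cv2.imwrite("pics/side4.png",cv2.resize(c["img"][150:230,220:310],None,fx=8,fy=7,interpolation=cv2.INTER_CUBIC))
E
```

```text
t 5.97 pos [531.9  34.7  33.5] f [0.1 0.8 0.7] w 0.0233
dxyz mm [ 0.1  0.  -0. ] r deg [-0.02  0.07 -0.08]
```

View pics/side4.png

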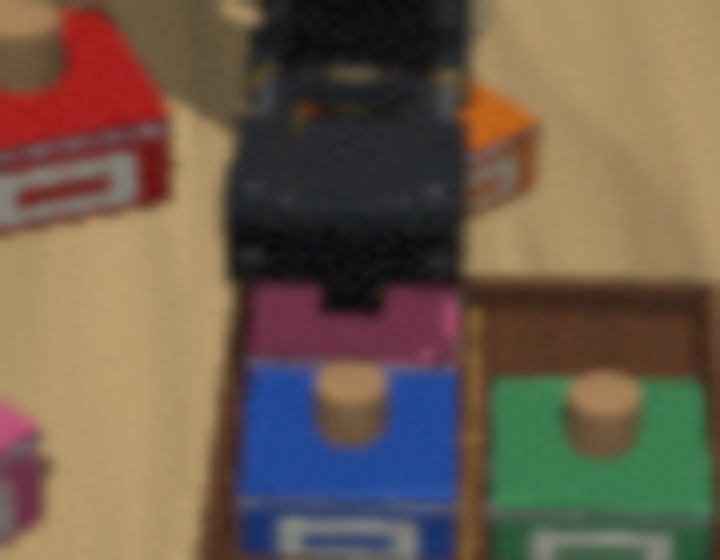

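```bash
python3 - <<'E'
from h import *
c=pickle.load(open("top0.pkl","rb"))
for u,v in [(272,276),(294,113),(110,262),(262,440)]: print((u,v),px2w(c,(u+.5)/6-.5+220,(v+.5)/6-.5+122,.008)*1000)
cv2.imwrite("pics/t0z.png",cv2.resize(c["img"][130:206,228:304],None,fx=10,fy=7.8,interpolation=cv2.INTER_LANCZOS4)*1)
g=cv2.resize(c["img"][130:206,228:304],None,fx=7.8,fy=7.8,interpolation=cv2.INTER_CUBIC)
g=np.clip(g.astype(float)*2,0,255).astype(np.uint8); cv2.imwrite("pics/t0b.png",g)
E
```

```text
(272, 276) [571.4139639   -8.41585592   8.        ]
(294, 113) [646.67478227 -17.39814466   8.        ]
(110, 262) [576.82051628  64.91494323   8.        ]
(262, 440) [496.94087952  -4.9573534    8.        ]
```

View pics/t0b.png

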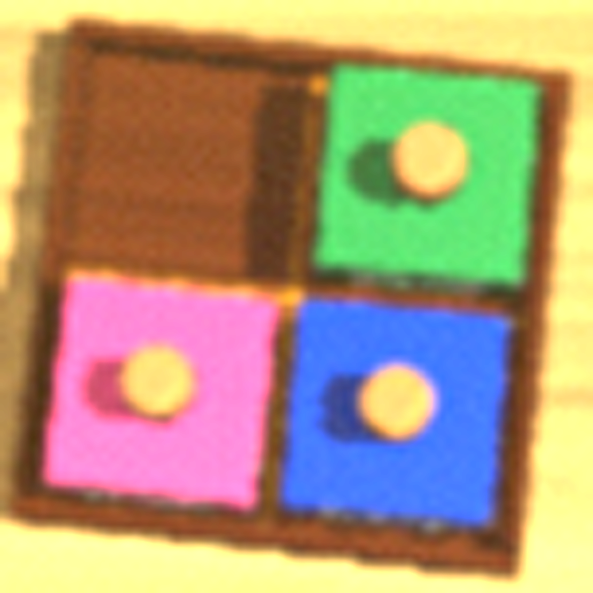

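Gripped at 23.3 mm, which fits the knob. From the rim corners and the brass cross, the tray centre is about (570.5,-9.3) mm and its yaw about -5.2°, so the target is (613.8, 26.7). I'll slide 82 mm along tool x.

>>> step_arm([
  {"dx":0.003,"dy":0,"dz":0,"rx":0,"ry":0,"rz":0},
  {"dx":0.01,"dy":0,"dz":0,"rx":0,"ry":0,"rz":0},
  {"dx":0.02,"dy":0,"dz":0,"rx":0,"ry":0,"rz":0},
  {"dx":0.03,"dy":0,"dz":0,"rx":0,"ry":0,"rz":0},
  {"dx":0.04,"dy":0,"dz":0,"rx":0,"ry":0,"rz":0},
])

```text
time: 6.65
position: [0.5728, 0.0307, 0.0335]
tool_rot: [0.999, -0.048, -0.0, -0.0]
ft_force: [-1.2, -0.9, 1.0]
grip_width: 0.0236
```

```bash
python3 - <<'E'
from h import *
from rig import telemetry,viewer
need(telemetry.get_obs(),[.6138,.0267,.0335],-5.4)
c=viewer.camera("side"); cv2.imwrite("pics/side5.png",cv2.resize(c["img"][150:230,220:330],None,fx=7,fy=7,interpolation=cv2.INTER_CUBIC))
E
```

```text
t 6.65 pos [572.8  30.7  33.5] f [-1.2 -0.9  1. ] w 0.0236
dxyz mm [41.2  0.1 -0.1] r deg [-0.02  0.05 -0.13]
```

View pics/side5.png

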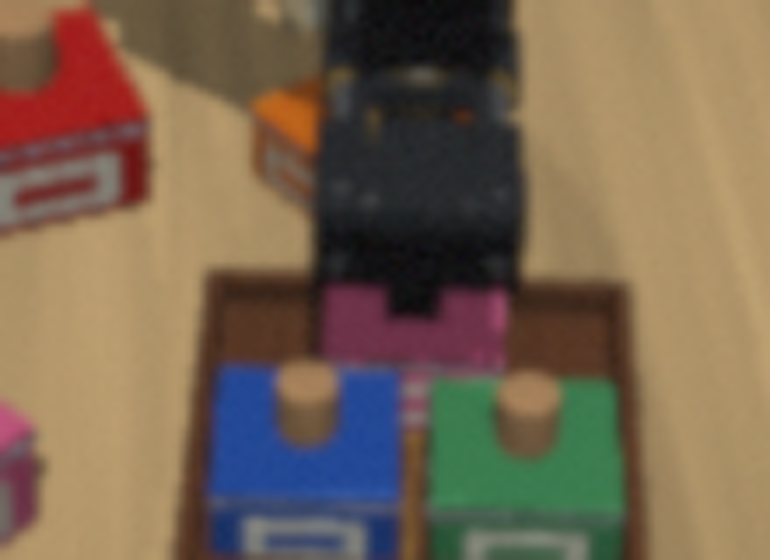

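The pink tin (crop 415,330) is following halfway across and sits flat. I'll continue.

>>> step_arm([
  {"dx":0.012,"dy":0,"dz":0,"rx":0,"ry":0,"rz":0},
  {"dx":0.023,"dy":0,"dz":0,"rx":0,"ry":0,"rz":0},
  {"dx":0.033,"dy":0,"dz":0,"rx":0,"ry":0,"rz":0},
  {"dx":0.041,"dy":0,"dz":0,"rx":0,"ry":0,"rz":0},
  {"dx":0.041,"dy":0,"dz":0,"rx":0,"ry":0,"rz":0},
])

```text
time: 7.32
position: [0.6166, 0.0262, 0.0336]
tool_rot: [0.999, -0.048, 0.002, -0.0]
ft_force: [-0.3, 0.0, -1.0]
grip_width: 0.0232
```

```bash
python3 - <<'E'
from h import *
from rig import telemetry,viewer
need(telemetry.get_obs(),[.6138,.0267,.0335],-5.4)
c=viewer.camera("side"); cv2.imwrite("pics/side6.png",cv2.resize(c["img"][150:230,220:330],None,fx=7,fy=7,interpolation=cv2.INTER_CUBIC))
E
```

```text
t 7.33 pos [616.6  26.2  33.6] f [-0.3  0.  -1. ] w 0.0232
dxyz mm [-2.9 -0.2  0.1] r deg [-0.02 -0.21 -0.15]
```

View pics/side6.png

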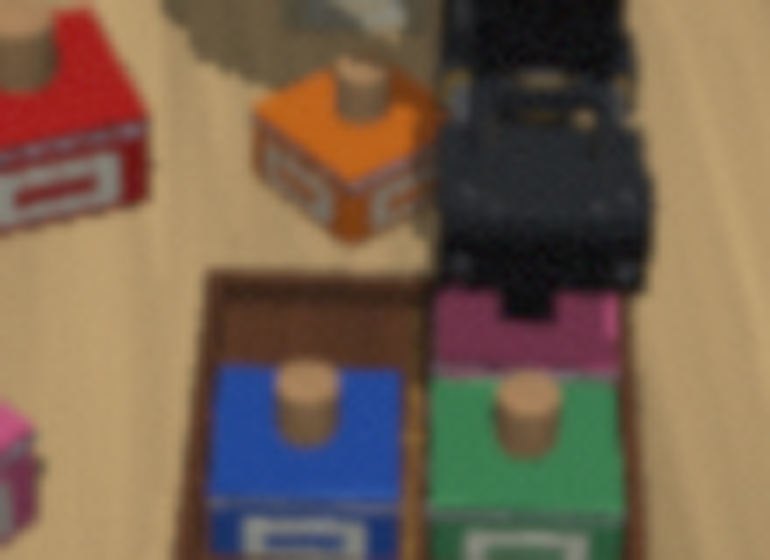

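```bash
python3 - <<'E'
from h import *
from rig import telemetry,viewer
need(telemetry.get_obs(),[.6138,.0267,.0335],-5.4)
E
```

```text
t 7.38 pos [615.9  26.4  33.5] f [-0.2  0.2 -0.3] w 0.0236
dxyz mm [-2.1 -0.1  0. ] r deg [-0.02 -0.15 -0.14]
```

>>> step_arm([
  {"dx":-0.002,"dy":0,"dz":0,"rx":0,"ry":-0.1,"rz":0},
  {"dx":-0.002,"dy":0,"dz":0,"rx":0,"ry":-0.1,"rz":0},
  {"dx":-0.002,"dy":0,"dz":0,"rx":0,"ry":-0.1,"rz":0},
  {"dx":-0.002,"dy":0,"dz":0,"rx":0,"ry":-0.1,"rz":0},
  {"dx":-0.002,"dy":0,"dz":0,"rx":0,"ry":-0.1,"rz":0},
])

```text
time: 8.0
position: [0.6138, 0.0266, 0.0335]
tool_rot: [0.999, -0.048, 0.0, -0.0]
ft_force: [0.4, -0.7, -2.3]
grip_width: 0.0235
```

```bash
python3 - <<'E'
from h import *
from rig import telemetry,viewer
need(telemetry.get_obs(),[.6138,.0267,.0335],-5.4)
E
```

```text
t 8.00 pos [613.8  26.6  33.5] f [ 0.4 -0.7 -2.3] w 0.0235
dxyz mm [-0.  -0.1  0. ] r deg [-0.02 -0.04 -0.15]
```

>>> step_arm([
  {"dx":0,"dy":0,"dz":0,"rx":0,"ry":0,"rz":0},
  {"dx":0,"dy":0,"dz":0,"rx":0,"ry":0,"rz":0},
  {"dx":0,"dy":0,"dz":0,"rx":0,"ry":0,"rz":0},
  {"dx":0,"dy":0,"dz":-0.01,"rx":0,"ry":0,"rz":0},
  {"dx":0,"dy":0,"dz":-0.05,"rx":0,"ry":0,"rz":0},
], gripper=0.6)

```text
time: 8.62
position: [0.6117, 0.0268, 0.0823]
tool_rot: [0.999, -0.048, -0.002, -0.0]
ft_force: [0.2, -0.3, -0.3]
grip_width: 0.0519
```

>>> step_arm([
  {"dx":-0.02,"dy":0.04,"dz":-0.03,"rx":0,"ry":0,"rz":0},
  {"dx":-0.045,"dy":0.09,"dz":-0.04,"rx":0,"ry":0,"rz":0},
  {"dx":-0.07,"dy":0.14,"dz":-0.04,"rx":0,"ry":0,"rz":0},
  {"dx":-0.09,"dy":0.19,"dz":-0.04,"rx":0,"ry":0,"rz":0},
  {"dx":-0.11,"dy":0.23,"dz":-0.04,"rx":0,"ry":0,"rz":0},
])

```text
time: 9.25
position: [0.4798, -0.1936, 0.1238]
tool_rot: [0.999, -0.049, -0.001, 0.0]
ft_force: [0.2, -0.8, 0.1]
grip_width: 0.0522
```

```bash
python3 - <<'E'
from h import *
from rig import telemetry,viewer
need(telemetry.get_obs(),[.5267,-.044,.07],-5.4)
c=viewer.camera("top"); pickle.dump(c,open("t7.pkl","wb"));g=cv2.resize(c["img"][130:206,228:304],None,fx=7.8,fy=7.8,interpolation=cv2.INTER_CUBIC)
g=np.clip(g.astype(float)*2,0,255).astype(np.uint8); cv2.imwrite("pics/top7.png",g)
E
```

```text
t 9.25 pos [ 479.8 -193.6  123.8] f [ 0.2 -0.8  0.1] w 0.0522
dxyz mm [  32.3 -153.5   53.6] r deg [ 0.04  0.17 -0.19]
```

View pics/top7.png

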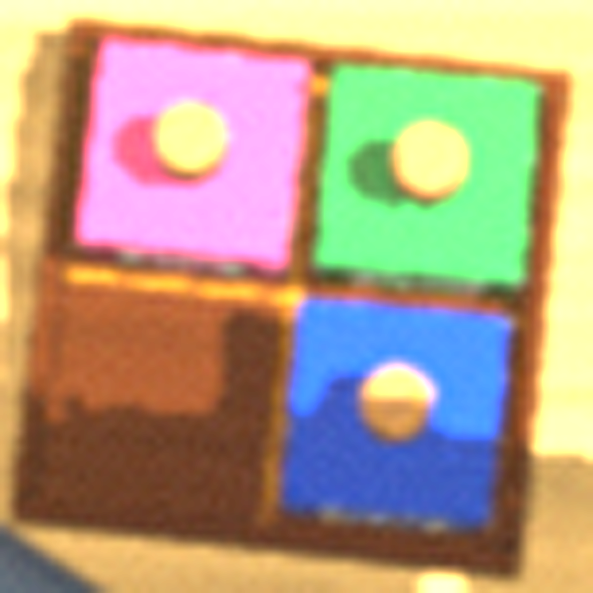

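```bash
cat > meas.py <<'E'
from h import *
def lids(c,box=(228,304,130,206)):
    u0,u1,v0,v1=box
    hsv=cv2.cvtColor(c["img"],cv2.COLOR_BGR2HSV); out={}
    for col,(lo,hi) in dict(pink=(155,178),blue=(105,130),green=(50,80)).items():
        m=cv2.inRange(hsv,(lo,110,40),(hi,255,255)); k=np.zeros_like(m); k[v0:v1,u0:u1]=m[v0:v1,u0:u1]
        ys,xs=np.nonzero(k)
        if len(xs)<50: continue
        W=np.array([px2w(c,a,b,.048)[:2] for a,b in zip(xs,ys)])*1000
        r=cv2.minAreaRect(W.astype(np.float32)); print(col,len(xs),np.round(r[0],1),np.round(r[1],1),round(r[2],1),"bbox mid",np.round((np.percentile(W,1,0)+np.percentile(W,99,0))/2,1)); out[col]=r[0]
    return out
E
python3 - <<'E'
from meas import *
c=pickle.load(open("t7.pkl","rb")); lids(c)
f=lambda u,v,z:np.round(px2w(c,(u+.5)/7.8-.5+228,(v+.5)/7.8-.5+130,z)[:2]*1000,1)
print("brass",[f(*p,.008) for p in((320,85),(298,295),(268,505),(68,273))])
print("rim",[f(*p,.022) for p in((70,20),(571,73),(518,577),(13,518))])
for p in((190,139),(431,160),(396,402)): print("knob",f(*p,.072))
E
```

```text
pink 667 [613.1  25.7] [72.6 74.3] 83.7 bbox mid [614.1  26. ]
blue 623 [527.1 -43.9] [71.4 69.6] 86.0 bbox mid [527.3 -44.4]
green 595 [607.3 -53.5] [70.7 69.3] 86.0 bbox mid [607.2 -54.1]
brass [array([646.5, -17.4]), array([572. , -10.7]), array([498.5,  -1.4]), array([578.6,  69.4])]
rim [array([665.2,  69.7]), array([ 648.8, -104.1]), array([473.8, -86.8]), array([491.5,  85.3])]
knob [613.3  25.7]
knob [607.3 -54. ]
knob [526.6 -43.2]
```

In the top view pink's lid centre is at (613.2,25.8) mm, against a target of (613.9,26.7), so it is about 1 mm off and square. Green hasn't moved. Blue is at (526.9,-43.8) and needs (+7.3,+78.2) mm. I'll grasp it with the same method.

```bash
python3 - <<'E'
from h import *
from rig import telemetry,viewer
need(telemetry.get_obs(),[.5272,-.0434,.0735],-5.5)
E
```

```text
t 9.30 pos [ 477.4 -197.4  123.6] f [-2.  -2.3 -0.5] w 0.0522
dxyz mm [  34.4 -158.3   49.4] r deg [ 0.17  0.3  -0.22]
```

>>> step_arm([
  {"dx":0.01,"dy":-0.04,"dz":0,"rx":0,"ry":0.1,"rz":0},
  {"dx":0.02,"dy":-0.085,"dz":0,"rx":0,"ry":0.1,"rz":0},
  {"dx":0.03,"dy":-0.13,"dz":0.01,"rx":0,"ry":0.1,"rz":0},
  {"dx":0.035,"dy":-0.158,"dz":0.02,"rx":0,"ry":0.1,"rz":0},
  {"dx":0.035,"dy":-0.158,"dz":0.03,"rx":0,"ry":0.1,"rz":0},
])

```text
time: 9.93
position: [0.5285, -0.0418, 0.0933]
tool_rot: [0.999, -0.048, -0.001, 0.002]
ft_force: [0.4, -0.2, -0.7]
grip_width: 0.052
```

```bash
python3 - <<'E'
from h import *
from rig import telemetry,viewer
need(telemetry.get_obs(),[.5272,-.0434,.0735],-5.5)
E
```

```text
t 9.93 pos [528.5 -41.8  93.3] f [ 0.4 -0.2 -0.7] w 0.0520
dxyz mm [-1.   1.6 19.8] r deg [ 0.18  0.13 -0.01]
```

>>> step_arm([
  {"dx":-0.001,"dy":0.0015,"dz":0.01,"rx":0.1,"ry":0.1,"rz":0},
  {"dx":-0.001,"dy":0.0015,"dz":0.02,"rx":0.1,"ry":0.1,"rz":0},
  {"dx":-0.001,"dy":0.0015,"dz":0.02,"rx":0.1,"ry":0.1,"rz":0},
  {"dx":-0.001,"dy":0.0015,"dz":0.02,"rx":0.1,"ry":0.1,"rz":0},
  {"dx":-0.001,"dy":0.0015,"dz":0.02,"rx":0.1,"ry":0.1,"rz":0},
])

```text
time: 10.55
position: [0.5275, -0.0437, 0.0736]
tool_rot: [0.999, -0.048, 0.0, 0.001]
ft_force: [0.2, 0.0, -0.3]
grip_width: 0.0524
```

```bash
python3 - <<'E'
from h import *
from rig import telemetry,viewer
need(telemetry.get_obs(),[.5272,-.0434,.0335],-5.5)
E
```

```text
t 10.55 pos [527.5 -43.7  73.6] f [ 0.2  0.  -0.3] w 0.0524
dxyz mm [-0.4 -0.3 40.1] r deg [ 0.09 -0.02 -0.04]
```

>>> step_arm([
  {"dx":0,"dy":0,"dz":0.01,"rx":0.1,"ry":0,"rz":0},
  {"dx":0,"dy":0,"dz":0.022,"rx":0.1,"ry":0,"rz":0},
  {"dx":0,"dy":0,"dz":0.033,"rx":0.1,"ry":0,"rz":0},
  {"dx":0,"dy":0,"dz":0.039,"rx":0.1,"ry":0,"rz":0},
  {"dx":0,"dy":0,"dz":0.039,"rx":0.1,"ry":0,"rz":0},
])

```text
time: 11.18
position: [0.5271, -0.0436, 0.0338]
tool_rot: [0.999, -0.048, -0.001, -0.0]
ft_force: [-0.7, -0.3, 0.5]
grip_width: 0.0522
```

```bash
python3 - <<'E'
from h import *
from rig import telemetry,viewer
need(telemetry.get_obs(),[.5272,-.0434,.0335],-5.5)
c=viewer.camera("side"); cv2.imwrite("pics/side8.png",cv2.resize(c["img"][150:230,220:330],None,fx=7,fy=7,interpolation=cv2.INTER_CUBIC))
E
```

```text
t 11.18 pos [527.1 -43.6  33.8] f [-0.7 -0.3  0.5] w 0.0522
dxyz mm [ 0.1 -0.2  0.3] r deg [-0.03  0.07 -0.04]
```

View pics/side8.png

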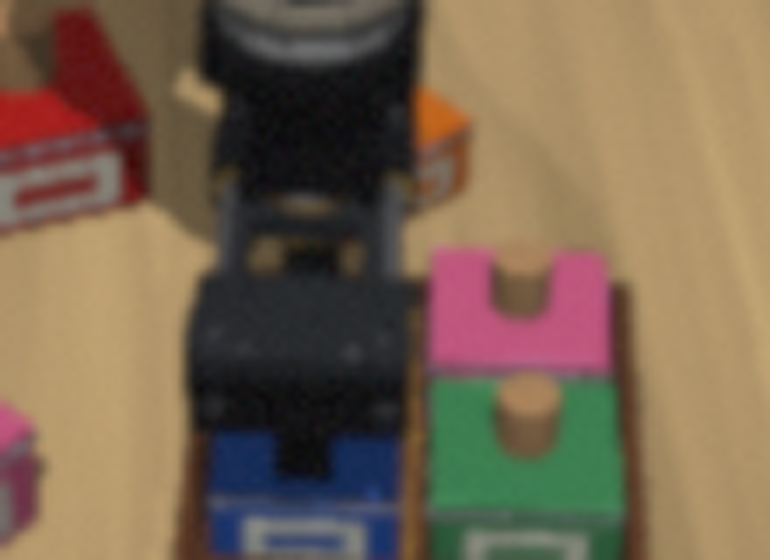

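The finger at crop (303,470) is just above the blue lid and in line with the knob. Pink and green are standing as they were. I'll close.

>>> step_arm([
  {"dx":0,"dy":0,"dz":0,"rx":0,"ry":0,"rz":0},
  {"dx":0,"dy":0,"dz":0,"rx":0,"ry":0,"rz":0},
  {"dx":0,"dy":0,"dz":0,"rx":0,"ry":0,"rz":0},
  {"dx":0,"dy":0,"dz":0,"rx":0,"ry":0,"rz":0},
  {"dx":0,"dy":0,"dz":0,"rx":0,"ry":0,"rz":0},
], gripper=0.0, force=12)

```text
time: 11.85
position: [0.5275, -0.0437, 0.0344]
tool_rot: [0.999, -0.048, 0.0, -0.0]
ft_force: [-0.2, -0.0, 2.5]
grip_width: 0.0238
```

```bash
python3 - <<'E'
from h import *
from rig import telemetry,viewer
need(telemetry.get_obs(),[.5345,.0350,.0337],-5.5)
E
```

```text
t 11.85 pos [527.5 -43.7  34.4] f [-0.2 -0.   2.5] w 0.0238
dxyz mm [ -0.7 -79.    0.7] r deg [-0.02 -0.   -0.04]
```

```bash
python3 - <<'E'
from h import *
from rig import telemetry,viewer
for i in range(3):
  viewer.camera("side"); need(telemetry.get_obs(),[.5345,.0350,.0337],-5.5)
E
```

```text
t 11.90 pos [527.5 -43.6  34.4] f [ 0.3 -1.3  2.3] w 0.0237
dxyz mm [ -0.7 -79.    0.7] r deg [-0.02  0.   -0.04]
t 11.95 pos [527.5 -43.7  34.4] f [0.8 0.7 2.2] w 0.0236
dxyz mm [ -0.7 -79.    0.7] r deg [-0.02  0.   -0.04]
t 12.00 pos [527.5 -43.7  34.4] f [-0.   1.1  0.9] w 0.0238
dxyz mm [ -0.7 -79.    0.7] r deg [-0.02  0.   -0.04]
```

The small upward force shows the tin is still resting on the tray. I'll slide it.

>>> step_arm([
  {"dx":0,"dy":-0.003,"dz":0,"rx":0,"ry":0,"rz":0},
  {"dx":0,"dy":-0.01,"dz":0,"rx":0,"ry":0,"rz":0},
  {"dx":0,"dy":-0.02,"dz":0,"rx":0,"ry":0,"rz":0},
  {"dx":0,"dy":-0.03,"dz":0,"rx":0,"ry":0,"rz":0},
  {"dx":0,"dy":-0.04,"dz":0,"rx":0,"ry":0,"rz":0},
])

```text
time: 12.62
position: [0.5314, -0.0029, 0.0344]
tool_rot: [0.999, -0.048, -0.0, -0.0]
ft_force: [-0.6, -1.3, 1.0]
grip_width: 0.0241
```

```bash
python3 - <<'E'
from h import *
from rig import telemetry,viewer
need(telemetry.get_obs(),[.5345,.0350,.0343],-5.5)
E
```

```text
t 12.62 pos [531.4  -2.9  34.4] f [-0.6 -1.3  1. ] w 0.0241
dxyz mm [ -0.6 -38.    0.1] r deg [-0.02  0.   -0.01]
```

>>> step_arm([
  {"dx":-0.0005,"dy":-0.011,"dz":0,"rx":0,"ry":0,"rz":0},
  {"dx":-0.0005,"dy":-0.021,"dz":0,"rx":0,"ry":0,"rz":0},
  {"dx":-0.0005,"dy":-0.03,"dz":0,"rx":0,"ry":0,"rz":0},
  {"dx":-0.0005,"dy":-0.036,"dz":0,"rx":0,"ry":0,"rz":0},
  {"dx":-0.0005,"dy":-0.037,"dz":0,"rx":0,"ry":0,"rz":0},
])

```text
time: 13.25
position: [0.5344, 0.0344, 0.0344]
tool_rot: [0.999, -0.048, -0.0, -0.0]
ft_force: [-0.8, -1.4, 2.1]
grip_width: 0.0232
```

```bash
python3 - <<'E'
from h import *
from rig import telemetry,viewer
viewer.camera("side");viewer.camera("side");c=viewer.camera("side")
need(telemetry.get_obs(),[.5345,.0350,.0343],-5.5)
cv2.imwrite("pics/side9.png",cv2.resize(c["img"][150:230,220:330],None,fx=7,fy=7,interpolation=cv2.INTER_CUBIC))
E
```

```text
t 13.40 pos [534.5  34.1  34.4] f [0.2 1.5 0.8] w 0.0234
dxyz mm [-0.  -0.9  0.1] r deg [-0.04  0.01 -0.04]
```

View pics/side9.png

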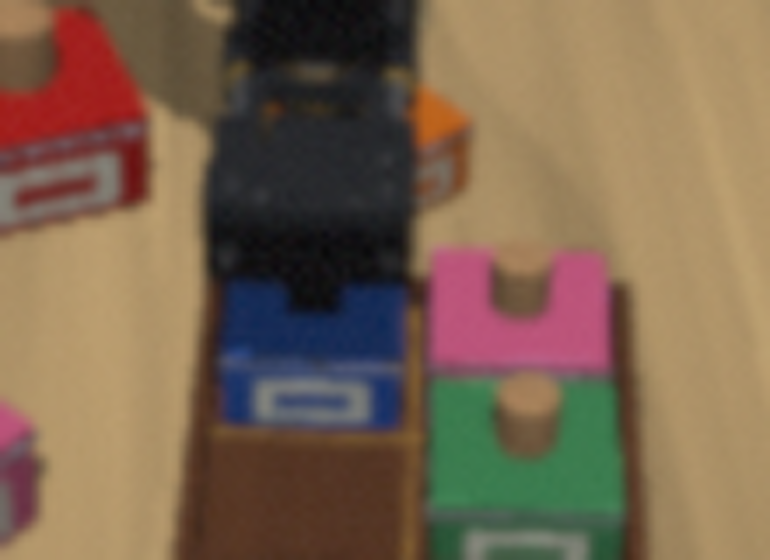

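Blue now stands in the left rear place, with the brass line (crop 310,437) just in front of it. I'll nudge it 0.8 mm, then release, raise and retreat.

>>> step_arm([
  {"dx":0,"dy":-0.0008,"dz":0,"rx":0,"ry":0,"rz":0},
  {"dx":0,"dy":-0.0008,"dz":0,"rx":0,"ry":0,"rz":0},
  {"dx":0,"dy":-0.0008,"dz":0,"rx":0,"ry":0,"rz":0},
  {"dx":0,"dy":-0.0008,"dz":0,"rx":0,"ry":0,"rz":0},
  {"dx":0,"dy":-0.0008,"dz":0,"rx":0,"ry":0,"rz":0},
])

```text
time: 14.02
position: [0.5345, 0.0348, 0.0344]
tool_rot: [0.999, -0.048, -0.0, -0.0]
ft_force: [-0.3, -1.3, 0.9]
grip_width: 0.0238
```

>>> step_arm([
  {"dx":0,"dy":0,"dz":0,"rx":0,"ry":0,"rz":0},
  {"dx":0,"dy":0,"dz":0,"rx":0,"ry":0,"rz":0},
  {"dx":0,"dy":0,"dz":0,"rx":0,"ry":0,"rz":0},
  {"dx":0,"dy":0,"dz":-0.01,"rx":0,"ry":0,"rz":0},
  {"dx":0,"dy":0,"dz":-0.05,"rx":0,"ry":0,"rz":0},
], gripper=0.6)

```text
time: 14.65
position: [0.5328, 0.035, 0.0836]
tool_rot: [0.999, -0.048, -0.003, -0.001]
ft_force: [0.8, 1.4, -0.2]
grip_width: 0.0519
```

>>> step_arm([
  {"dx":0,"dy":0.02,"dz":-0.04,"rx":0,"ry":0,"rz":0},
  {"dx":-0.015,"dy":0.07,"dz":-0.07,"rx":0,"ry":0,"rz":0},
  {"dx":-0.03,"dy":0.12,"dz":-0.08,"rx":0,"ry":0,"rz":0},
  {"dx":-0.045,"dy":0.18,"dz":-0.08,"rx":0,"ry":0,"rz":0},
  {"dx":-0.06,"dy":0.24,"dz":-0.08,"rx":0,"ry":0,"rz":0},
])

```text
time: 15.28
position: [0.4498, -0.1998, 0.1649]
tool_rot: [0.999, -0.048, -0.002, -0.0]
ft_force: [1.1, -0.0, 0.8]
grip_width: 0.0524
```

```bash
python3 - <<'E'
from meas import *
from rig import telemetry,viewer
need(telemetry.get_obs(),[.5345,.0350,.0343],-5.5)
c=viewer.camera("top"); pickle.dump(c,open("t10.pkl","wb")); lids(c)
g=cv2.resize(c["img"][130:206,228:304],None,fx=7.8,fy=7.8,interpolation=cv2.INTER_CUBIC)
g=np.clip(g.astype(float)*2,0,255).astype(np.uint8); cv2.imwrite("pics/top10.png",g); cv2.imwrite("pics/top10f.png",c["img"])
E
```

```text
t 15.28 pos [ 449.8 -199.8  164.9] f [ 1.1 -0.   0.8] w 0.0524
dxyz mm [  62.2 -241.9  130.4] r deg [ 0.    0.19 -0.01]
pink 667 [613.3  25.7] [72.6 74.7] 83.8 bbox mid [614.1  26. ]
blue 617 [533.3  34.4] [70.4 71.4] 85.0 bbox mid [534.1  34.1]
green 591 [607.1 -53.7] [70.3 69.7] 85.5 bbox mid [607.2 -54.1]
```

View pics/top10.png

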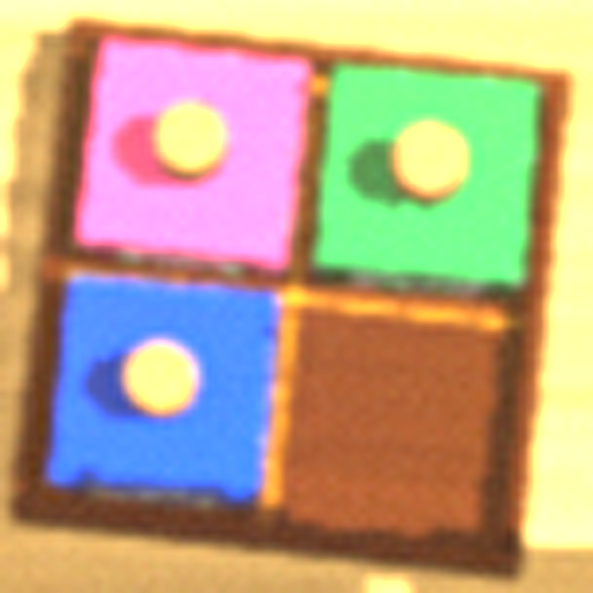

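View pics/top10f.png

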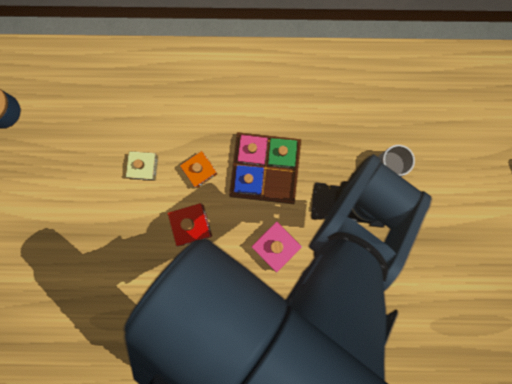

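The top view shows blue's lid centre at (533.7,34.3) mm against a target of (534.2,34.4). Pink is at (613.5,25.8), green has not moved, and the cream tin (140,165) and mug (399,160) are where they were. I'll let the arm settle and hand in.

>>> step_arm([
  {"dx":0,"dy":0,"dz":0,"rx":0,"ry":0,"rz":0},
  {"dx":0,"dy":0,"dz":0,"rx":0,"ry":0,"rz":0},
  {"dx":0,"dy":0,"dz":0,"rx":0,"ry":0,"rz":0},
  {"dx":0,"dy":0,"dz":0,"rx":0,"ry":0,"rz":0},
  {"dx":0,"dy":0,"dz":0,"rx":0,"ry":0,"rz":0},
])

```text
time: 15.95
position: [0.4487, -0.2068, 0.1648]
tool_rot: [0.999, -0.05, -0.002, 0.003]
ft_force: [-0.3, 0.6, 0.4]
grip_width: 0.0521
```

```bash
python3 - <<'E'
from rig import telemetry,robot
o=telemetry.get_obs();print(o["time"],o["position"],o["ft_force"]); print(robot.hand_in())
E
```

```text
15.95 [ 0.44868238 -0.20677429  0.16483202] [-0.28397067  0.62591199  0.38301635]
the job is handed in; nothing more can be done
None
```

I slid the small pink tin into the empty place, then the blue tin into the place it left. Each was held by its knob and moved along the tray. I handed in at 16 s with the gripper open and clear of everything.

**Final positions:** in the last top view both tins stand square in their places, within the cameras' accuracy of about 2 mm. Pink is about 1 mm from the middle of its place and blue about 0.5 mm. Green has not moved, and the cream tin and mug look unmoved by eye.

**Failed or disagreeing checks:**
- **First grasp:** it closed on air above the pink knob. The camera showed the real fingers about 38 mm higher than the reported TCP height implied. I corrected for that from the images, and nothing was touched.
- **Pink overshoot:** pink went about 2–3 mm past its target at the end of its slide and was moved back while still held.
- **Tray position:** the rim corners and the brass cross disagreed on the tray's centre by 1–2 mm, so the offsets above carry that uncertainty.

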